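Couple an air-cylinder rod to its test fork with a ball-lock pin

ROBOT

A 6-joint arm with a two-finger parallel gripper is mounted at the origin on the work surface. World frame = base frame: x ahead of the robot, y to its left, z up, the work surface at z = 0. Lengths are in mm, angles in rad, forces in N, time in s.
With the tool pointing down it reaches from about 350 to 975 mm from the base axis. Payload 7.1 kg.
Tool frame: the origin (TCP) lies at the centre of the arm's flange, where the gripper is bolted on; the fingertips stand 182 mm ahead of it and the grasp point (between the pads) lies 163 mm ahead of it; z points along the fingers, y is the line along which they close (so a half turn about z gives the same grasp; the last joint's range is limited). The gripper opens to 88 mm and grips with 3 to 60 N. Pads are 20 mm wide; open, the fingers measure 115 mm over their backs; the gripper's body (75 mm by 178 mm) begins 61 mm behind the grasp point.
Start: joints at [1.218, 0.423, 1.63, -0, 1.089, -0.019], TCP at [204.741, 590.498, 404.675] pointing down, gripper open.
Joint ranges: [-3, 3], [-0.9, 2.11], [0.09, 2.58], [-1.31, 4.45], [0.11, 2.69], [-2.54, 2.54]. Speed limits (rad/s): [2.39, 2.39, 3.01, 3.14, 3.14, 3.14].

INTERFACE

Orientations are given as a rotation vector (axis times angle).
In Python, from workcell import readout, get_image, ctrl gives the robot as it stands.
- The arm moves only by the tool step_arm, never from a script. Its argument "targets" is a list that holds one entry, the list of rows, each a list of 7 numbers: the shift along the world's x, y, z as a fraction of full scale, then the turn, a rotation vector about the world's x, y, z as a fraction of full scale, then the opening, from 0 (shut) to 1 (fully open). In form: [[[dx, dy, dz, wx, wy, wz, claw], ...]]. A call has exactly 5 rows; each row shifts and turns the commanded pose from where the row before left it; what a row does not reach is not made up. Full scale, the value 1, is 0.05 m for a shift and 4 degrees for a turn. A row lasts 1/8 s, in which the tool goes at most 62.5 mm and 10.7 degrees, less where a joint would pass 70% of its speed; a pose out of reach is approached as far as the arm can. A call with a number of a shift or a turn outside -1 to 1 is refused whole. A call with a gripper value outside its range is refused whole. The fingers move at their own pace and stop on an object; the grip force is fixed at half the most. Time passes only in rows, so rows that do not move let the fingers close, or fill a call up. It gives the time, the measured TCP pose, the force, the opening and the grip force at its end, in the units of the state.
- readout.get_obs(): the state, without advancing time (a new reading comes with each control period).
- get_image(name): name is "scene" or "top" or "wrist"; returns a dict with "pixels" (420x560x3 uint8, red, green, blue), "intrinsics" (3x3 intrinsics, pixels), "extrinsics" (4x4, takes a point from world to camera coordinates). Camera axes: x right, y down, z forward; pixel columns grow to the right and rows downward; lengths in mm; the calibration is good to about 2 mm. A picture is of the moment at which its call begins. There is no depth.
- ctrl.close_job(): hands the job in; it is judged then, once.
The state is a dict: "t": time; "qpos": joint angles; "qvel": joint speeds; "joint_torque": joint torques, N m; "ee_pos": TCP position; "orientation": TCP orientation; "ft_force": force on the tool from outside, world axes, zero at the start; "moment": the same for the moment, N m; "width": finger opening in mm; "grasp_force": force on a finger pad.
Only numpy, scipy, OpenCV 4.12 (cv2) and the standard library are available. Lean on these libraries where they do the work, as an engineer would, in place of code of your own. Each camera call takes 0.05 s, during which the arm holds its last target. There are 200 camera calls.

TASK

Gently push the yellow crossbar of the air-cylinder rod until the rod stops fully home in the green fork, so that the holes line up. Then take the black-handled ball-lock pin from the blue rack with its red thumb button squeezed in, put it down through the fork and rod, feeling gently for the hole, until its shoulder is flush on the fork, and let go so that the button springs out and the balls lock it. Leave the other things on the bench alone, and do not force anything.

Things in the scene. Friction and masses are not known exactly. Their poses are not given: they have to be found in the camera images.
- rig: Actuator test rig, fixed: steel base plate 200 x 400 mm, origin on the bench below hole_ref, z up, y along the rod from fork to air cylinder. On it a clamped carriage with fork, rod and cylinder sits 3 to 27 mm to the rig's +x side of the reference points; this offset is not measured: feel or look for it. Cylinder end plate: y = 200 mm, 104 mm high. Over 60 N on the rig is too much.
- hole_ref (a point): Fixed reference point on the rig, axes as rig, level with the fork's top face (90 mm above the bench). The fork's vertical hole, 17.5 mm wide, is centred at y = 0 and x = +3 to +27 mm from here (carriage offset). Fork: green, two 12 mm plates, 70 (x) by 52 (y) mm, at 50-62 and 78-90 mm above the bench, spine at y = -26 to -56 mm. Free below the lower plate to 18 mm above the bench.
- bar_ref (a point): Fixed reference point on the rig (does not move with the rod), axes as rig: centre of the yellow crossbar's top with the rod home and the carriage mid-way (x +-12 mm). The bar is 60 (x) by 14 (y) mm, 54 to 114 mm above the bench, on a 14 mm thick rod that runs on to the cylinder 70 mm above the bench; at rod travel q it lies q further in +y. Push it in -y, above the rod, from its cylinder side (gap to the cylinder at least 73 mm).
- rod (a joint): Travel of the rod out of the fork, m: 0 = fully home against its stop, the 18 mm hole of its 14 mm thick eye in line with the fork's holes; 0.015 to 0.035 at the start. It slides along the rig's y with about 4 N of friction and stays where it is left.
- pin_grip (a point): Centre of the ball-lock pin's handle at button height; z up along the pin, y towards the red button. Handle: black, 28 (x) by 26 (y) mm, from 27 mm below to 26 mm above here; its round steel shoulder, 34 mm wide, 5 mm thick, has its underside 32 mm below here. Below it the shank, see pin_tip. At the start it hangs upright in one of the rack's two holes. 0.19 to 0.29 kg.
- pin_tip (a point): Lower end of the pin's steel shank, axes as pin_grip, 56 mm below the shoulder's underside. The shank is 16 mm wide, its last 5 mm taper to 12 mm. Two brass balls (flat-sided latches), 7 to 13 mm above the tip, stand 3 mm out on +x and -x and draw in flush when the button is pressed; when out, they do not pass the fork's hole.
- pin_button (a joint): How far the red thumb button is pressed in, m: 0 out, 0.005 flush with the handle (balls fully in). It stands 5 mm out of the handle's +y side (18 mm wide, 24 mm tall, centred at the height of pin_grip): the grip over button and handle is 31 mm, 26 mm when squeezed. About 4 N to start, 8 N flush.
- rack: Blue pin rack, fixed, 180 (x) by 60 (y) mm, 70 mm high, origin under its centre; two square 25 mm holes in its top at x = -50 and +50 mm.
- spare_pin: Plain pin with a low yellow knob, no button, 30 mm high above the rack; hangs in the other hole. Origin under its shoulder. Leave it.
- estop (a joint): Red mushroom button of the yellow emergency-stop box, m pressed (0 to 0.006). Do not press.
- estop_box: Yellow emergency-stop box, 75 x 75 x 50 mm, fixed, origin under its centre; button on top, to 70 mm.
- wrench: Loose open wrench on the bench beyond the rig. Leave it.
- loadcell: Loose aluminium load cell, round, 56 mm wide, 34 mm high. Leave it.
- collar: Loose dark shaft collar, 44 mm wide, 14 mm high. Leave it.
- jar: Loose glass jar with white cap, 56 mm wide, 70 mm high. Leave it.

How it is judged (in metres and radians):
On the way, in this order (a step that is already met when the one before it is completed fails the run):
1. the rod is pushed home while the pin is still in the rack (value of joint rod below 0.002 m and z of pin_grip in the frame of rack below 0.115 m), for 0.1 s.
2. the pin is lifted out of the rack with its button squeezed in (value of joint pin_button above 0.0035 m and z of pin_grip in the frame of rack above 0.15 m), for 0.2 s.
At the end, for the whole second after the job is handed in: The rod is home (within 3 mm); the pin stands upright (within 0.06 rad) through fork and rod eye with its shoulder down on the fork (within 2 mm), released, its button sprung out to within 1.2 mm so that the balls are out below the fork (value of joint rod below 0.003 m and x of pin_grip in the frame of hole_ref between 0 and 0.03 m and y of pin_grip in the frame of hole_ref between -0.005 and 0.005 m and z of pin_grip in the frame of hole_ref between 0.029 and 0.034 m and angle between pin_grip's own z axis and vertical below 0.06 rad and value of joint pin_button below 0.0012 m); the robot touches nothing.
It fails at once if more than 60 N on the rig (contact force between anything else and rig above 60 N).
It fails at once if the spare pin is taken or knocked out of its place (more than 10 mm) (distance of spare_pin from where it was at the start of the episode above 0.01 m).
It fails at once if the emergency stop is pressed (value of joint estop above 0.003 m).
It fails at once if a bystander (wrench, load cell, collar, jar) is moved by more than 20 mm (distance of any of wrench, loadcell, collar, jar from where it was at the start of the episode above 0.02 m).
It also fails if it takes over 72 s, if anything falls off the work surface, if the arm or the gripper's body presses on something with over 40 N, if the wrist force passes 120 N, or if a joint passes its speed limit or range.

## Working session

There is one attempt and no reset: what is moved stays moved. The work goes in short steps, Python scripts to look and compute and a tool call to move; the robot and the scene stay as the last step left them, time stands still between calls to the robot, and variables do not carry over. Pictures are saved under pics/ and viewed, at most 13 in all, crops included, and the job is handed in when it is done.

Besides the shell and the picture viewer there is one more tool, called as name([rows], argument=value, ...), one row to a line, values as JSON. step_arm: Moves the arm, as the interface text tells. Shift numbers are shares of 0.05 m and turn numbers shares of 4 degrees, none past 1 either way. Its arguments: {"type":"object","properties":{"targets":{"type":"array"}},"required":["targets"]}

```bash
mkdir -p pics; cat > h.py <<'E'
import numpy as np, cv2
from workcell import readout, get_image, ctrl
def grab(n,f=None):
    d=get_image(n)
    if f: cv2.imwrite('pics/'+f,d['pixels'][...,::-1])
    np.savez('/tmp/'+n+'.npz',**d); return d
def ray(d,u,v):
    E=np.array(d['extrinsics']);K=np.array(d['intrinsics']);R=E[:3,:3];t=E[:3,3]
    return -R.T@t, R.T@np.linalg.inv(K)@np.array([u,v,1.])
def plane(d,u,v,z):
    c,r=ray(d,u,v); return c+r*(z-c[2])/r[2]
def proj(d,p):
    E=np.array(d['extrinsics']);K=np.array(d['intrinsics']);q=K@(E[:3,:3]@np.array(p,float)+E[:3,3]);return q[:2]/q[2]
def load(n): return dict(np.load('/tmp/'+n+'.npz'))
E
python3 - <<'E'
from h import *
for n in('scene','top'):
    d=grab(n,n+'0.png'); print(n,ray(d,280,210))
o=readout.get_obs(); print({k:np.round(v,3) for k,v in o.items()})
E
```

```text
scene (array([1108.00834885, -883.54711014,  954.52592779]), array([-0.37141378,  0.66621   , -0.64672253]))
top (array([ 4.04901002e+02, -5.87353049e-01,  1.34027261e+03]), array([ 0.15358318, -0.00932052, -0.98817494]))
{'t': np.float64(0.1), 'qpos': array([ 1.218,  0.424,  1.631, -0.   ,  1.089, -0.019]), 'qvel': array([ 0.002, -0.003, -0.002, -0.   ,  0.001,  0.001]), 'joint_torque': array([-0.0000e+00, -5.4562e+01, -2.7432e+01,  6.4000e-02,  1.9000e-02,
       -0.0000e+00]), 'ee_pos': array([204.658, 590.274, 403.984]), 'orientation': array([-5.220e-01, -3.098e+00,  2.000e-03]), 'ft_force': array([-0.342,  0.997, -0.563]), 'moment': array([-0.003, -0.039,  0.006]), 'grasp_force': np.float64(0.0), 'width': np.float64(87.557)}
```

View pics/top0.png

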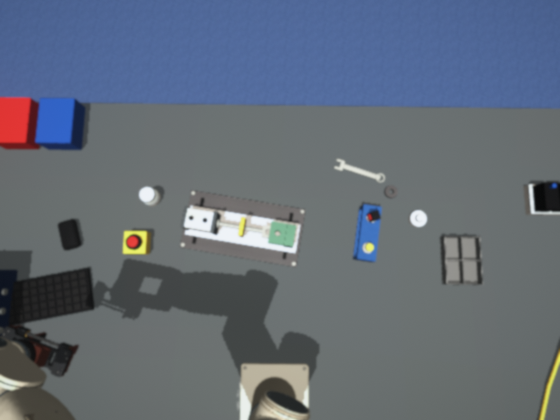

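View pics/scene0.png

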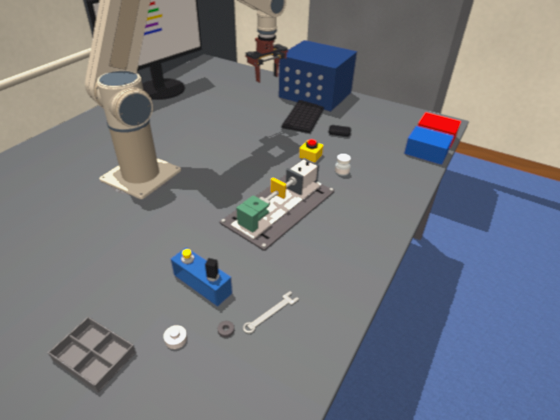

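The top view shows the rig near (240,228) with its fork at (282,234), the bar at (242,227) and the cylinder at (200,218). The rack is at (368,232), with the pin at its far end (372,215) and the spare pin at (369,248).

```bash
python3 - <<'E'
from h import *
d=load('top'); p=d['pixels']
cv2.imwrite('pics/top_z.png',cv2.resize(p[180:275,175:390,::-1],None,fx=3.7,fy=3.7,interpolation=cv2.INTER_CUBIC))
s=load('scene'); cv2.imwrite('pics/sc_z.png',cv2.resize(s['pixels'][150:310,165:345,::-1],None,fx=3.7,fy=3.7,interpolation=cv2.INTER_CUBIC))
h=cv2.cvtColor(p,cv2.COLOR_RGB2HSV); H,S,V=cv2.split(h)
def comp(n,m,z):
    k,l,st,c=cv2.connectedComponentsWithStats(m.astype(np.uint8))
    for i in range(1,k):
        if st[i,4]>15 and 175<c[i][0]<400 and 170<c[i][1]<280:
            r=cv2.minAreaRect(np.argwhere(l==i)[:,::-1].astype(np.float32)); 
            b=[plane(d,*q,z)[:2].round(0).tolist() for q in cv2.boxPoints(r)]
            print(n,st[i,4],c[i].round(1),plane(d,*c[i],z).round(1)[:2],b)
comp('green',(H>50)&(H<90)&(S>80)&(V>50),90)
comp('yellow',(H>20)&(H<35)&(S>120)&(V>120),114)
comp('blue',(H>100)&(H<125)&(S>120)&(V>50),70)
comp('red',((H<8)|(H>172))&(S>120)&(V>90),102)
E
```

```text
yellow 61 [241.9 226.4] [541.9 107. ] [[568.0, 114.0], [568.0, 101.0], [515.0, 100.0], [515.0, 112.0]]
yellow 30 [369.  246.6] [ 483.8 -290.8] [[484.0, -280.0], [495.0, -291.0], [483.0, -303.0], [472.0, -292.0]]
blue 970 [366.4 232.7] [ 531.6 -293.9] [[447.0, -248.0], [629.0, -274.0], [621.0, -346.0], [439.0, -319.0]]
red 18 [369.7 216.6] [ 579.9 -297.9] [[588.0, -293.0], [588.0, -302.0], [572.0, -302.0], [572.0, -292.0]]
```

View pics/top_z.png

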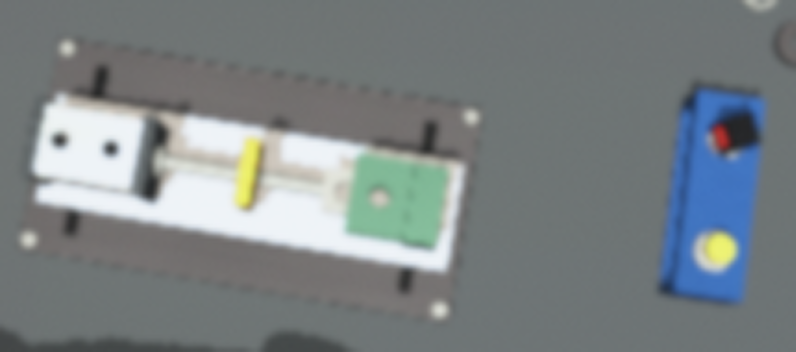

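View pics/sc_z.png

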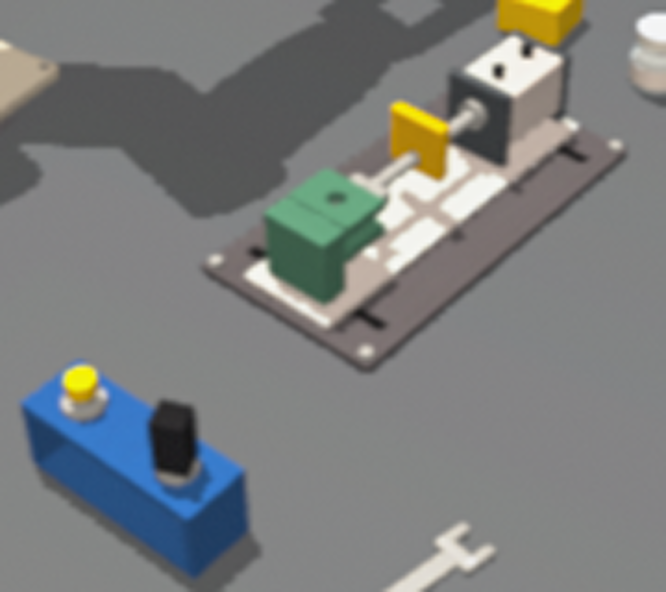

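```bash
python3 - <<'E'
from h import *
from scipy.spatial.transform import Rotation as Ro
d=load('top'); s=load('scene')
T=lambda u,v,z: plane(d,175+u/3.7,180+v/3.7,z)[:2]
S=lambda u,v,z: plane(s,165+u/3.7,150+v/3.7,z)[:2]
A,B,C,D=[T(*q,10) for q in((67,48),(470,117),(28,240),(440,310))]
y=(A-B)/np.linalg.norm(A-B)+(C-D)/np.linalg.norm(C-D); y/=np.linalg.norm(y); x=np.array([y[1],-y[0]])
ctr=(A+B+C+D)/4
print('rig y',y,np.degrees(np.arctan2(y[0],y[1])),'ctr',ctr, np.linalg.norm(A-B),np.linalg.norm(A-C))
h=T(381,198,90); h2=S(337,198,90); print('hole',h,h2)
b=plane(d,241.9,226.4,114)[:2]; b2=(S(393,103,114)+S(446,122,114))/2; print('bar',b,b2)
for n,q in(('hole',h),('bar',b),('b2',b2)): print(n,x@(q-ctr),y@(q-ctr))
# rack
e=[T(*q,70) for q in((765,97),(742,303),(697,85),(672,290))]
print('rack',np.round(e,1),'dirx',[np.degrees(np.arctan2(*(e[i]-e[i+1])[::-1])) for i in(0,2)])
print('pin top',T(743,131,121),S(175,406,121),'shoulder base',S(178,470,70))
o=readout.get_obs(); R=Ro.from_rotvec(o['orientation']).as_matrix(); print('tool y',np.degrees(np.arctan2(R[0,1],R[1,1])))
E
```

```text
rig y [0.15549523 0.98783664] 8.94551915126121 ctr [547.86724842 112.86595989] 380.5914981794351 181.272136479295
hole [523.16287912  -6.7985246 ] [529.26588778  -5.49884581]
bar [541.78600379 106.84763206] [542.82294585 112.92443844]
hole -5.796624564510655 -122.05037425725753
bar -5.071455000950853 -6.890729299299407
b2 -4.992040055175881 -0.7265977482438416
rack [[ 619.3 -346. ]
 [ 437.8 -321.3]
 [ 629.3 -285.9]
 [ 448.2 -260.7]] dirx [np.float64(-7.7447672320892575), np.float64(-7.923365948028071)]
pin top [ 581.27120305 -312.71149275] [ 578.28321024 -297.96625742] shoulder base [ 586.59928082 -312.17669313]
tool y 19.123732511747505
```

step_arm([
  [[0.68,-0.9,0,0,0,0.25,0],[0.68,-0.9,0,0,0,0.25,0],[0.68,-0.9,0,0,0,0.25,0],[0.68,-0.9,0,0,0,0.25,0],[0.68,-0.9,0,0,0,0.25,0]],
])

```text
t: 0.72
ee_pos: [375.5, 363.9, 404.5]
orientation: [-0.385, -3.118, 0.0]
ft_force: [0.9, 1.2, -0.4]
width: 41.1
grasp_force: 0.0
```

step_arm([
  [[0.68,-0.9,0,0,0,0.25,0],[0.68,-0.9,0,0,0,0.25,0],[0.68,-0.9,-0.2,0,0,0.25,0],[0.68,-0.9,-0.2,0,0,0.25,0],[0.68,-0.85,-0.2,0,0,0.25,0]],
])

```text
t: 1.35
ee_pos: [545.5, 141.3, 374.2]
orientation: [-0.249, -3.131, 0.0]
ft_force: [0.1, 0.5, 0.3]
width: 0.4
grasp_force: 0.0
```

```bash
python3 - <<'E'
from h import *
from scipy.spatial.transform import Rotation as Ro
w=grab('wrist','w1.png'); o=readout.get_obs(); R=Ro.from_rotvec(o['orientation']).as_matrix()
print(o['t'],o['ee_pos'],np.degrees(np.arctan2(R[0,1],R[1,1])),R[:,2])
c,r=ray(w,280,210); print(R.T@(c-o['ee_pos']),R.T@r, w['intrinsics'][0,0])
E
```

```text
1.4 [548.4365828  137.48684149 373.20469964] 9.174704055828169 [ 0.00117474 -0.00209301 -0.99999712]
[87.5863708   2.08088652 18.43521814] [-0.3085958  -0.00361309  0.95125483] 318.4931331831853
```

View pics/w1.png

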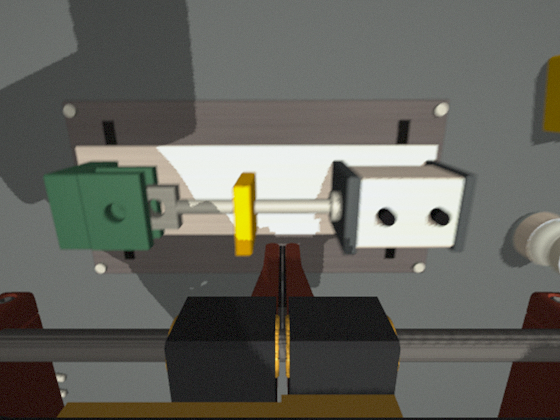

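The wrist view shows the fork hole at (117,211). The bar's top spans about (247,177) to (244,252), and the closed fingertips at (283,250) sit on its cylinder side.

```bash
python3 - <<'E'
from h import *
w=load('wrist'); p=w['pixels']; H,S,V=cv2.split(cv2.cvtColor(p,cv2.COLOR_RGB2HSV))
m=((H>18)&(H<35)&(S>120)&(V>100)); m[280:]=0; m[:,:200]=0;m[:,300:]=0
ys,xs=np.nonzero(m)
for y in (180,200,220,240,250): r=xs[ys==y]; print(y,r.min(),r.max(),V[y,r.min():r.max()+1])
g=((H>45)&(H<95)&(S>60)); 
print(plane(w,117,211,90),'bar',plane(w,247,177,114),plane(w,245,253,114))
yv=np.array([.156,.988,0]); 
for t in((150,210),(177,210),(333,210),(345,210)): print(t,yv@(plane(w,*t,77)-plane(w,117,211,90)))
c=V[195:228,100:135]; k=c<np.percentile(c,12); a=np.argwhere(k); print(a.mean(0)+[195,100],np.ptp(a,0))
E
```

```text
180 238 253 [154 157 159 162 158 160 160 160 162 155 159 158 154 149 133 117]
200 233 254 [224 234 239 238 238 236 238 237 238 236 237 237 238 238 238 233 213 186
 143 113 108 111]
220 235 255 [236 237 237 238 236 237 237 238 238 238 238 238 239 239 231 212 178 131
 106 105 117]
240 234 253 [123 154 188 206 217 218 214 214 211 220 221 214 209 213 221 213 182 159
 141 111]
250 235 252 [142 166 193 205 211 208 206 208 208 206 210 206 208 204 199 182 153 128]
[525.62589444  -2.68757791  90.        ] bar [509.18769619 118.80766829 114.        ] [572.02725296 104.91820106 114.        ]
(150, 210) 23.311000834482204
(177, 210) 48.06469318637535
(333, 210) 191.11647881450514
(345, 210) 202.1226132715452
[214.20437956 110.64233577] [17 18]
```

step_arm([
  [[0,0,-0.6,0,0,0,0],[0,0,-0.7,0,0,0,0],[0,0,-0.5,0,0,0,0],[0,0,-0.2,0,0,0,0],[0,0,0,0,0,0,0]],
])

```text
t: 2.02
ee_pos: [544.6, 143.1, 274.3]
orientation: [-0.25, -3.131, 0.001]
ft_force: [0.5, -0.9, -0.3]
width: 0.3
grasp_force: 0.0
```

step_arm([
  [[-0.03,-0.2,0,0,0,0,0],[-0.02,-0.1,0,0,0,0,0],[-0.015,-0.1,0,0,0,0,0],[-0.015,-0.1,0,0,0,0,0],[-0.015,-0.1,0,0,0,0,0]],
])

```text
t: 2.65
ee_pos: [540.3, 112.9, 275.2]
orientation: [0.25, 3.13, 0.001]
ft_force: [0.9, 4.8, 2.6]
width: 0.5
grasp_force: 2.2
```

step_arm([
  [[-0.01,-0.06,0,0,0,0,0],[-0.01,-0.06,0,0,0,0,0],[-0.01,-0.06,0,0,0,0,0],[0,-0.03,0,0,0,0,0],[0,-0.03,0,0,0,0,0]],
])

```text
t: 3.28
ee_pos: [538.4, 100.9, 274.6]
orientation: [-0.25, -3.131, 0.0]
ft_force: [0.6, 3.9, 2.4]
width: 0.6
grasp_force: 2.1
```

```bash
python3 - <<'E'
from h import *
w=grab('wrist','w2.png'); t=grab('top'); p=t['pixels']; H,S,V=cv2.split(cv2.cvtColor(p,cv2.COLOR_RGB2HSV))
print(readout.get_obs()['ft_force'],readout.get_obs()['ee_pos'])
E
```

```text
[1.19065592 3.11917152 2.25565651] [538.35880667 100.82673589 274.53867621]
```

View pics/w2.png

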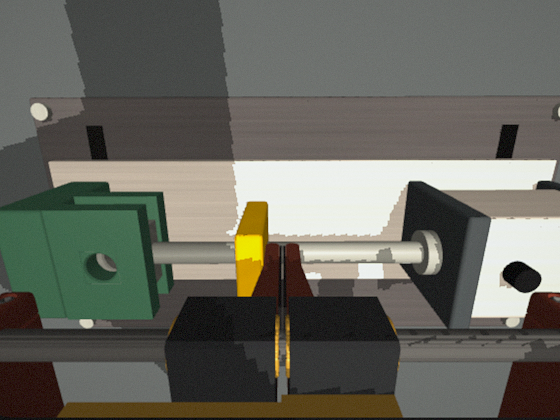

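The bar at (250,240) is touching the fingers. The hole at (102,263) still shows the eye partly covering it, so I keep pushing.

step_arm([
  [[-0.01,-0.05,0,0,0,0,0],[-0.01,-0.05,0,0,0,0,0],[0,-0.03,0,0,0,0,0],[0,-0.02,0,0,0,0,0],[0,-0.02,0,0,0,0,0]],
])

```text
t: 4.0
ee_pos: [537.6, 95.6, 274.7]
orientation: [0.254, 3.131, 0.011]
ft_force: [1.5, 35.0, -1.7]
width: 0.4
grasp_force: 17.1
```

step_arm([
  [[0.01,0.1,0,0,0,0,0],[0.05,0.3,0,0,0,0,0],[0,0,0.5,0,0,0,0],[0,0,0.8,0,0,0,0],[0,0,0,0,0,0,0]],
])

```text
t: 4.62
ee_pos: [541.3, 112.7, 342.0]
orientation: [0.25, 3.127, 0.001]
ft_force: [-0.0, -0.4, -0.4]
width: 0.4
grasp_force: 0.0
```

step_arm([
  [[0.4,-0.7,0.3,0,0,0,0.6],[0.4,-0.7,0.3,0,0,0,0.6],[0,-0.4,0,0,0,0,0.6],[0,0,0,0,0,0,0.6],[0,0,0,0,0,0,0.6]],
])

```text
t: 5.25
ee_pos: [579.6, 23.1, 368.5]
orientation: [-0.25, -3.129, -0.0]
ft_force: [0.1, 0.4, -0.1]
width: 47.0
grasp_force: 0.0
```

```bash
python3 - <<'E'
from h import *
w=grab('wrist','w3.png'); o=readout.get_obs(); print(o['t'],o['ee_pos'],o['ft_force'],o['width'],proj(w,[525,-4,90]),proj(w,[525,-4,56]))
E
```

```text
5.3 [579.75379453  23.33334778 368.75015729] [-0.92099471 -0.0072038  -0.32266883] 50.20545404545066 [239.47622375 152.01659241] [244.2216249  147.00738584]
```

View pics/w3.png

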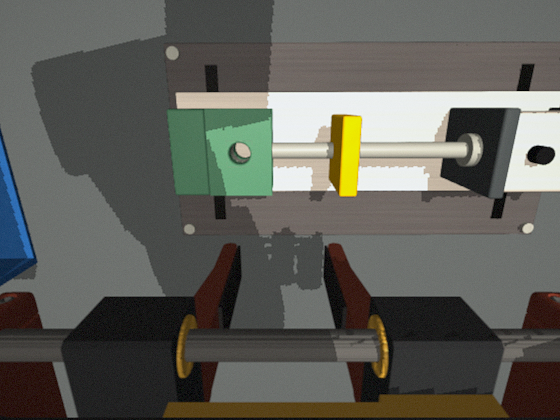

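The hole at (241,153) now shows the base plate through the eye, so the rod is home and lined up.

```bash
python3 - <<'E'
from h import *
w=load('wrist'); p=w['pixels']; H,S,V=cv2.split(cv2.cvtColor(p,cv2.COLOR_RGB2HSV))
g=((H>45)&(H<95)&(S>60)).astype(np.uint8)
c=(g[125:180,222:262]==0).astype(np.uint8); k,l,st,ce=cv2.connectedComponentsWithStats(c)
for i in range(1,k):
  if 60<st[i,4]<900:
    e=ce[i]+[222,125]; (u,v),r=cv2.minEnclosingCircle(np.argwhere(l==i)[:,::-1].astype(np.float32)); u+=222;v+=125
    print(st[i],e,(u,v,r),plane(w,*e,90),plane(w,u,v,90))
ys,xs=np.nonzero(g[:,165:280]); print(xs.min()+165,xs.max()+165,ys.min(),ys.max())
for c in (215,240,265):
  q=np.nonzero(g[80:210,c])[0]+80; print(c,q.min(),q.max(),((plane(w,c,q.min(),90)+plane(w,c,q.max(),90))/2).round(1), np.linalg.norm(plane(w,c,q.min(),90)-plane(w,c,q.max(),90)))
E
```

```text
[  8  17  21  21 288] [240.34375 151.84375] (240.29611587524414, 151.94660186767578, 10.478615760803223) [524.97477994  -3.27985606  90.        ] [525.04980818  -3.33417354  90.        ]
165 279 73 419
215 109 203 [526.6 -24.6  90. ] 76.44642437439224
240 109 195 [526.4  -3.9  90. ] 69.31510527897979
265 109 195 [529.6  16.1  90. ] 69.2714017268915
```

step_arm([
  [[0,-1,0,0,0,0,0.8],[0,-1,0,0,0,0,0.8],[0,-1,0,0,0,0,0.8],[0,-1,0,0,0,0,0.8],[0,-1,0,0,0,0,0.8]],
])

```text
t: 5.92
ee_pos: [580.4, -227.8, 369.3]
orientation: [-0.248, -3.131, -0.001]
ft_force: [0.6, 0.3, -0.5]
width: 70.4
grasp_force: 0.0
```

step_arm([
  [[0.2,-0.6,0,0,0,0,0.8],[0,-0.3,0,0,0,0,0.8],[0,0,0,0,0,0,0.8],[0,0,0,0,0,0,0.8],[0,0,0,0,0,0,0.8]],
])

```text
t: 6.55
ee_pos: [590.5, -271.2, 369.7]
orientation: [-0.248, -3.131, -0.0]
ft_force: [0.9, 0.4, 0.4]
width: 70.3
grasp_force: 0.0
```

```bash
python3 - <<'E'
from h import *
w=grab('wrist','w4.png'); o=readout.get_obs(); print(o['t'],o['ee_pos'],o['ft_force'],o['width'])
E
```

```text
6.6 [ 590.55805304 -271.42498087  369.79432556] [ 0.53335116 -0.68963404 -0.37107641] 70.2302322627175
```

View pics/w4.png

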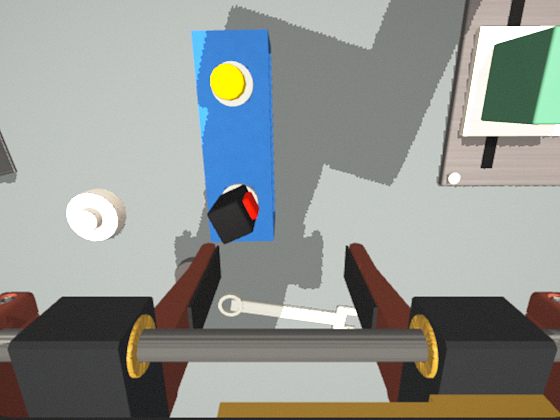

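The rack is at (235,135), the spare's yellow knob at (228,82) and the black handle at (232,215) with its red button at (250,206). The handle looks turned by about 30° from the tool. I'll move the camera straight above it to measure the yaw.

step_arm([
  [[0.8,-0.6,0,0,0,0,0.8],[0.8,-0.5,0,0,0,0,0.8],[0,0,0,0,0,0,0.8],[0,0,0,0,0,0,0.8],[0,0,0,0,0,0,0.8]],
])

```text
t: 7.22
ee_pos: [669.7, -326.7, 369.7]
orientation: [-0.249, -3.131, -0.001]
ft_force: [-0.5, 0.4, 0.2]
width: 70.5
grasp_force: 0.0
```

```bash
python3 - <<'E'
from h import *
w=grab('wrist'); o=readout.get_obs(); p=w['pixels']; print(o['ee_pos'],ray(w,280,210)[0])
u,v=proj(w,[583,-310,110]).astype(int); print(u,v)
x0,y0=max(u-45,0),max(v-45,0)
c=p[y0:v+45,x0:u+45]; cv2.imwrite('pics/w5.png',cv2.resize(c[...,::-1],None,fx=6,fy=6,interpolation=cv2.INTER_CUBIC)); print(x0,y0)
H,S,V=cv2.split(cv2.cvtColor(c,cv2.COLOR_RGB2HSV))
for n,m,z in(('blk',(V<70)&(S<120),123),('red',((H<8)|(H>172))&(S>130),102),):
  k,l,st,ce=cv2.connectedComponentsWithStats(m.astype(np.uint8))
  for i in range(1,k):
    if st[i,4]>25:
      r=cv2.minAreaRect(np.argwhere(l==i)[:,::-1].astype(np.float32)); print(n,st[i,4],ce[i]+[x0,y0],r,plane(w,r[0][0]+x0,r[0][1]+y0,z))
      B=[plane(w,q[0]+x0,q[1]+y0,z)[:2] for q in cv2.boxPoints(r)]; print(np.round(B,1),[ (np.linalg.norm(e).round(1),np.degrees(np.arctan2(e[0],e[1])).round(1)) for e in(B[1]-B[0],B[2]-B[1])])
E
```

```text
[ 669.75791394 -326.7885948   369.88786956] [ 586.45623322 -314.45250338  350.19579644]
287 100
242 55
blk 1607 [286.54884879  99.16925949] ((44.842464447021484, 44.25342559814453), (43.53207015991211, 38.731956481933594), 65.55604553222656) [ 582.2556717  -310.27267139  123.        ]
[[ 572.1 -326.7]
 [ 566.  -302. ]
 [ 592.7 -293.5]
 [ 599.4 -319. ]] [(np.float64(25.5), np.float64(-13.8)), (np.float64(28.0), np.float64(72.3))]
red 160 [306.50625  90.05   ] ((64.66864013671875, 35.30473327636719), (26.000001907348633, 6.230770111083984), 67.38013458251953) [ 578.0231004  -294.59140822  102.        ]
[[ 569.8 -299.2]
 [ 568.9 -294.9]
 [ 586.4 -289.9]
 [ 587.4 -294.3]] [(np.float64(4.4), np.float64(-12.2)), (np.float64(18.2), np.float64(73.9))]
```

View pics/w5.png

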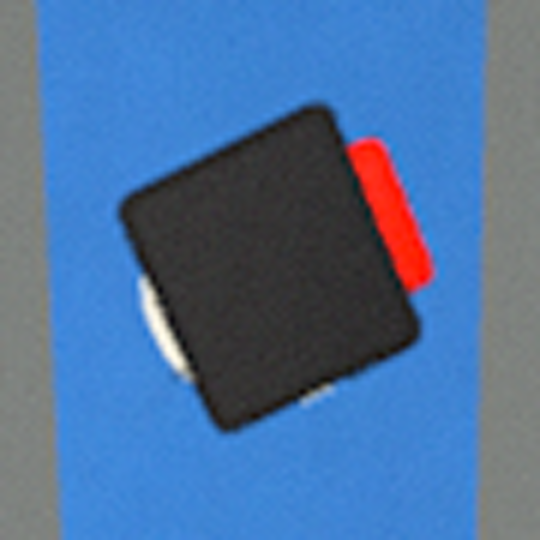

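The handle is a square centred at about (582,-310), with the button side at roughly -15°. That needs a turn of +24°.

step_arm([
  [[-0.4,0.08,0,0,0,1,0.8],[-0.4,0.08,0,0,0,1,0.8],[-0.4,0.08,0,0,0,1,0.8],[-0.4,0.08,0,0,0,1,0.8],[-0.15,0.02,0,0,0,1,0.8]],
])

```text
t: 7.9
ee_pos: [581.4, -309.8, 370.2]
orientation: [0.301, -3.127, -0.0]
ft_force: [0.1, 0.4, -0.2]
width: 70.0
grasp_force: 0.0
```

step_arm([
  [[0,0,-0.3,0,0,0.6,0.8],[0,0,-0.4,0,0,0.45,0.8],[0,0,-0.3,0,0,0,0.8],[0,0,0,0,0,0,0.8],[0,0,0,0,0,0,0.8]],
])

```text
t: 8.52
ee_pos: [583.2, -310.6, 319.8]
orientation: [-0.412, 3.114, -0.0]
ft_force: [-0.3, 0.2, 0.1]
width: 70.6
grasp_force: 0.0
```

```bash
python3 - <<'E'
from h import *
from scipy.spatial.transform import Rotation as Ro
w=grab('wrist'); o=readout.get_obs(); R=Ro.from_rotvec(o['orientation']).as_matrix(); print(o['ee_pos'],np.degrees(np.arctan2(R[0,1],R[1,1])),R[:,2],o['width'])
H,S,V=cv2.split(cv2.cvtColor(w['pixels'],cv2.COLOR_RGB2HSV))
m=(((H<8)|(H>172))&(S>150)&(V>110)).astype(np.uint8); k,l,st,ce=cv2.connectedComponentsWithStats(m)
print([(st[i].tolist(),ce[i].round(1)) for i in range(1,k) if st[i,4]>40], proj(w,[582.3,-310.4,128]))
for s in(1,-1): print(proj(w,o['ee_pos']+R@np.array([0,s*35,182])))
g=w['pixels'].astype(int); vmin=V; u,v=proj(w,[582.3,-310.4,128]).astype(int)
r=slice(max(v-5,0),v+5); print(v,''.join('#' if x else '.' for x in (V[r,u-60:u+60].mean(0)<70)),u-60)
E
```

```text
[ 583.27660159 -310.63438493  320.07357477] -15.062412683116452 [ 6.24131920e-04 -3.58465106e-04 -9.99999741e-01] 70.27061792850861
[([303, 220, 9, 36, 218], array([307.3, 238. ])), ([0, 293, 32, 24, 283], array([ 12.8, 302.3]))] [283.70619003 253.83841444]
[344.69460874 263.25405426]
[220.86857674 263.3064721 ]
253 ........................................##########################################...................................... 223
```

step_arm([
  [[-0.02,0,-0.4,0,0,0,0.8],[0,0,-0.4,0,0,0,0.8],[0,0,-0.28,0,0,0,0.8],[0,0,0,0,0,0,0.8],[0,0,0,0,0,0,0.6]],
])

```text
t: 9.2
ee_pos: [582.2, -310.6, 265.7]
orientation: [-0.412, 3.114, -0.0]
ft_force: [0.3, 0.6, 0.3]
width: 63.5
grasp_force: 0.0
```

step_arm([
  [[0,0,0,0,0,0,0.25],[0,0,0,0,0,0,0],[0,0,0,0,0,0,0],[0,0,0,0,0,0,0],[0,0,0,0,0,0,0]],
])

```text
t: 9.82
ee_pos: [582.1, -310.6, 266.1]
orientation: [-0.412, 3.114, -0.001]
ft_force: [0.6, -0.5, 2.7]
width: 25.7
grasp_force: 30.0
```

step_arm([
  [[0,0,0.1,0,0,0,0],[0,0,0.4,0,0,0,0],[0,0,0.6,0,0,0,0],[0,0,0.6,0,0,0,0],[0,0,0.4,0,0,0,0]],
])

```text
t: 10.45
ee_pos: [582.1, -310.6, 373.4]
orientation: [-0.412, 3.113, -0.002]
ft_force: [0.3, 0.2, -1.7]
width: 25.5
grasp_force: 30.0
```

```bash
python3 - <<'E'
from h import *
from scipy.spatial.transform import Rotation as Ro
w=grab('wrist'); o=readout.get_obs(); R=Ro.from_rotvec(o['orientation']).as_matrix(); print(o['ee_pos'],o['width'],o['ft_force'],o['moment'],R[:,2])
H,S,V=cv2.split(cv2.cvtColor(w['pixels'],cv2.COLOR_RGB2HSV))
for x in(0,14): print([proj(w,o['ee_pos']+R@np.array([x,y,137.])) for y in(-13,13)])
b=o['ee_pos']+R@np.array([0,0,163.-26]); u,v=proj(w,b).astype(int)
for r in range(v-30,v+40,10): print(r,u-40,''.join('#' if t<70 else '.' for t in V[r,u-40:u+40]))
cv2.imwrite('pics/w6.png',w['pixels'][...,::-1])
E
```

```text
[ 582.68658378 -310.86014003  375.60197435] 25.736474556492364 [ 0.93638739 -0.47412852 -0.44629592] [ 0.03253618 -0.01880855 -0.0042378 ] [ 0.00478577 -0.00266524 -0.999985  ]
[array([251.29156238, 316.53468787]), array([312.41233054, 316.42841997])]
[array([250.32121698, 287.61797009]), array([313.39238737, 287.52579366])]
286 241 ........###################################################################.....
296 241 ......#######################################################################...
306 241 ....###########################################################################.
316 241 ........###################################################################.....
326 241 ........###################################################################.....
336 241 ................................................................................
346 241 ................................................................................
```

View pics/w6.png

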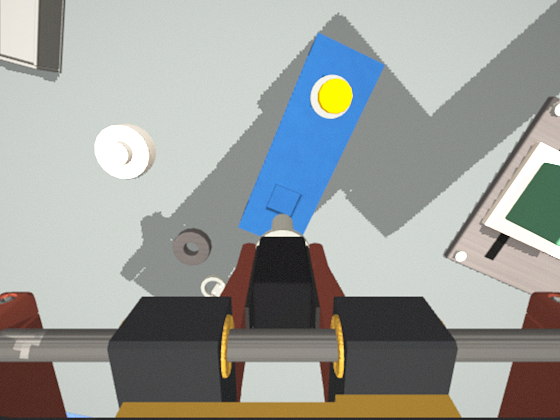

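The pin is held upright between the pads, with its shank tip at about (282,217). I'll check its offset along the pads.

```bash
python3 - <<'E'
from h import *
from scipy.spatial.transform import Rotation as Ro
w=load('wrist'); o=readout.get_obs(); R=Ro.from_rotvec(o['orientation']).as_matrix()
for x in(-3,0,3,6,9,): print(x,proj(w,o['ee_pos']+R@np.array([x,0,252.])).round(1), 'sh',proj(w,o['ee_pos']+R@np.array([x+11,0,196.])).round(1),'topedge',proj(w,o['ee_pos']+R@np.array([x+8,0,138.])).round(1))
print(w['pixels'][205:245,282].tolist()); p=w['pixels'].astype(int)
for r in(216,220,225): print(r,p[r,268:297,2].tolist())
E
```

```text
-3 [281.4 226.4] sh [281.6 242.8] topedge [281.9 305. ]
0 [281.4 222.8] sh [281.6 238.1] topedge [281.9 298.8]
3 [281.4 219.1] sh [281.6 233.4] topedge [281.9 292.6]
6 [281.4 215.4] sh [281.6 228.6] topedge [281.9 286.3]
9 [281.4 211.7] sh [281.6 223.8] topedge [281.9 279.9]
[[65, 140, 222], [67, 140, 220], [66, 141, 222], [66, 142, 223], [73, 142, 223], [69, 142, 222], [68, 142, 225], [58, 124, 204], [82, 116, 158], [136, 137, 134], [156, 153, 138], [153, 151, 138], [152, 152, 138], [156, 154, 140], [156, 153, 139], [151, 152, 138], [156, 152, 141], [156, 155, 141], [153, 150, 137], [155, 153, 139], [159, 155, 143], [156, 153, 141], [154, 152, 139], [153, 149, 139], [153, 147, 138], [226, 223, 206], [246, 243, 232], [242, 241, 229], [243, 242, 231], [244, 243, 231], [250, 248, 237], [194, 192, 174], [18, 18, 18], [30, 32, 31], [29, 33, 33], [26, 30, 28], [34, 38, 39], [30, 30, 27], [33, 31, 31], [29, 29, 32]]
216 [226, 224, 227, 224, 225, 229, 218, 186, 150, 139, 143, 145, 142, 144, 138, 141, 145, 137, 138, 134, 135, 146, 149, 175, 211, 224, 227, 222, 224]
220 [224, 225, 227, 226, 185, 136, 138, 145, 138, 140, 146, 141, 145, 143, 138, 144, 143, 141, 139, 140, 138, 133, 130, 137, 200, 229, 225, 223, 225]
225 [223, 224, 228, 197, 145, 135, 141, 143, 146, 138, 143, 141, 147, 140, 143, 142, 139, 142, 138, 138, 137, 136, 134, 127, 153, 210, 228, 222, 221]
```

step_arm([
  [[0,0.3,0.1,0,0,0,0],[-0.2,0.8,0,0,0,0,0],[-0.2,0.9,0,0,0,0,0],[-0.2,0.9,0,0,0,0,0],[-0.2,0.9,0,0,0,0,0]],
])

```text
t: 11.12
ee_pos: [540.8, -118.2, 374.5]
orientation: [0.412, -3.112, -0.002]
ft_force: [-0.0, -0.1, -1.5]
width: 25.9
grasp_force: 30.0
```

step_arm([
  [[-0.2,0.9,0,0,0,0,0],[-0.13,0.8,0,0,0,0,0],[0,0.5,0,0,0,0,0],[0,0.14,0,0,0,0,0],[0,0,0,0,0,0,0]],
])

```text
t: 11.75
ee_pos: [525.2, -3.2, 375.2]
orientation: [0.413, -3.113, -0.0]
ft_force: [-0.2, -0.7, -2.0]
width: 25.7
grasp_force: 30.0
```

step_arm([
  [[0,0,-0.1,0,0,0,0],[0,0,-0.1,0,0,0,0],[0,0,-0.1,0,0,0,0],[0,0,0,0,0,0,0],[0,0,0,0,0,0,0]],
])

```text
t: 12.38
ee_pos: [525.6, -3.6, 360.7]
orientation: [-0.412, 3.114, -0.0]
ft_force: [-0.5, 0.3, -2.8]
width: 25.8
grasp_force: 30.0
```

```bash
python3 - <<'E'
from h import *
from scipy.spatial.transform import Rotation as Ro
w=grab('wrist'); o=readout.get_obs(); R=Ro.from_rotvec(o['orientation']).as_matrix(); print(o['t'],o['ee_pos'],o['width'],R[:,2],R[:,0])
e=o['ee_pos']
print('tip',proj(w,e+R@np.array([0,0,252.])),'hole',[proj(w,[525.2+x,-3.5+y,90]).round(1) for x,y in((0,0),(9,0),(-9,0),(0,9),(0,-9))])
cv2.imwrite('pics/w7.png',cv2.resize(w['pixels'][180:300,210:360,::-1],None,fx=5,fy=5,interpolation=cv2.INTER_CUBIC))
E
```

```text
12.425 [525.57364072  -3.55795591 360.7842093 ] 25.606892185361346 [ 2.17444275e-04 -4.13130669e-05 -9.99999976e-01] [-9.65599827e-01 -2.60032566e-01 -1.99221416e-04]
tip [282.7268094  220.69485313] hole [array([282.9, 212.5]), array([280.1, 222.3]), array([285.7, 202.5]), array([293.3, 215.2]), array([272.4, 209.8])]
```

View pics/w7.png

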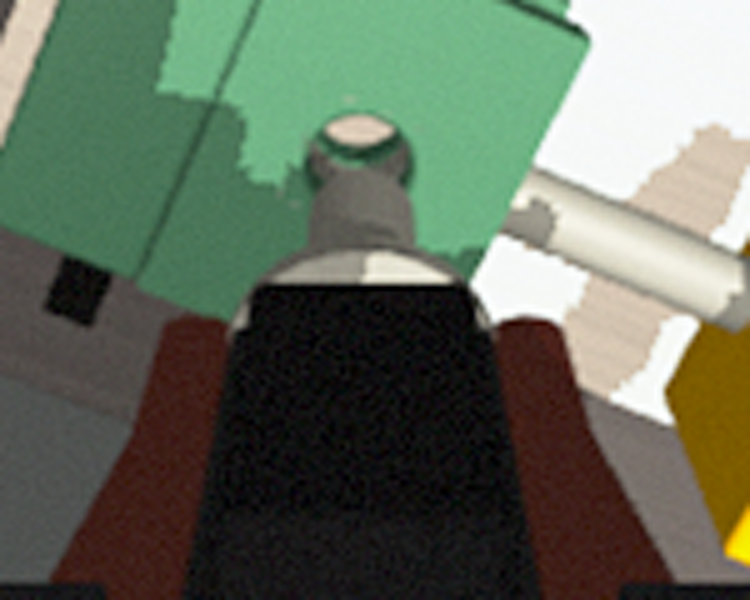

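The pin tip lines up with the hole in the picture: shank centre u≈282.2 and hole centre u≈281.9. I'll lower it gently.

step_arm([
  [[0,0,-0.15,0,0,0,0],[0,0,-0.15,0,0,0,0],[0,0,-0.06,0,0,0,0],[0,0,-0.04,0,0,0,0],[0,0,-0.02,0,0,0,0]],
])

```text
t: 13.05
ee_pos: [525.5, -3.5, 339.6]
orientation: [0.412, -3.114, -0.0]
ft_force: [0.4, -0.4, -2.1]
width: 26.0
grasp_force: 30.0
```

step_arm([
  [[0,0,-0.02,0,0,0,0],[0,0,-0.02,0,0,0,0],[0,0,-0.02,0,0,0,0],[0,0,-0.02,0,0,0,0],[0,0,0,0,0,0,0]],
])

```text
t: 13.68
ee_pos: [525.5, -3.5, 335.6]
orientation: [0.412, -3.114, 0.0]
ft_force: [0.2, -0.3, -2.8]
width: 25.7
grasp_force: 30.0
```

Tip is about 6 mm in with no contact force, so I continue.

step_arm([
  [[0,0,-0.04,0,0,0,0],[0,0,-0.04,0,0,0,0],[0,0,-0.04,0,0,0,0],[0,0,-0.04,0,0,0,0],[0,0,0,0,0,0,0]],
])

```text
t: 14.3
ee_pos: [525.4, -3.5, 327.4]
orientation: [0.412, -3.114, -0.0]
ft_force: [-0.1, 0.3, -2.3]
width: 25.7
grasp_force: 30.0
```

step_arm([
  [[0,0,-0.03,0,0,0,0],[0,0,-0.03,0,0,0,0],[0,0,-0.03,0,0,0,0],[0,0,-0.03,0,0,0,0],[0,0,0,0,0,0,0]],
])

```text
t: 14.92
ee_pos: [525.4, -3.5, 321.5]
orientation: [0.412, -3.114, -0.0]
ft_force: [0.1, 0.6, -2.4]
width: 26.2
grasp_force: 30.0
```

step_arm([
  [[0,0,-0.04,0,0,0,0],[0,0,-0.04,0,0,0,0],[0,0,-0.04,0,0,0,0],[0,0,-0.04,0,0,0,0],[0,0,0,0,0,0,0]],
])

```text
t: 15.55
ee_pos: [525.4, -3.5, 313.5]
orientation: [0.412, -3.114, -0.0]
ft_force: [0.6, -0.5, -2.5]
width: 26.1
grasp_force: 30.0
```

step_arm([
  [[0,0,-0.05,0,0,0,0],[0,0,-0.05,0,0,0,0],[0,0,-0.05,0,0,0,0],[0,0,-0.05,0,0,0,0],[0,0,0,0,0,0,0]],
])

```text
t: 16.18
ee_pos: [525.4, -3.5, 303.4]
orientation: [0.412, -3.114, -0.0]
ft_force: [0.3, 0.7, -2.2]
width: 25.6
grasp_force: 30.0
```

step_arm([
  [[0,0,-0.06,0,0,0,0],[0,0,-0.06,0,0,0,0],[0,0,-0.05,0,0,0,0],[0,0,-0.03,0,0,0,0],[0,0,0,0,0,0,0]],
])

```text
t: 16.8
ee_pos: [525.5, -3.5, 293.5]
orientation: [0.412, -3.114, -0.0]
ft_force: [-0.4, 0.2, -2.3]
width: 25.4
grasp_force: 30.0
```

Seat expected near TCP z ≈ 286.

step_arm([
  [[0,0,-0.05,0,0,0,0],[0,0,-0.04,0,0,0,0],[0,0,-0.02,0,0,0,0],[0,0,-0.02,0,0,0,0],[0,0,0,0,0,0,0]],
])

```text
t: 17.42
ee_pos: [525.5, -3.5, 287.1]
orientation: [0.412, -3.114, -0.0]
ft_force: [-0.8, 0.3, -2.0]
width: 25.6
grasp_force: 30.0
```

step_arm([
  [[0,0,-0.01,0,0,0,0],[0,0,-0.01,0,0,0,0],[0,0,0,0,0,0,0],[0,0,0,0,0,0,0],[0,0,0,0,0,0,0]],
])

```text
t: 18.05
ee_pos: [525.5, -3.5, 286.2]
orientation: [-0.412, 3.114, -0.0]
ft_force: [0.2, 0.4, -2.3]
width: 25.8
grasp_force: 30.0
```

step_arm([
  [[0,0,-0.01,0,0,0,0],[0,0,-0.01,0,0,0,0],[0,0,0,0,0,0,0],[0,0,0,0,0,0,0],[0,0,0,0,0,0,0]],
])

```text
t: 18.68
ee_pos: [525.5, -3.5, 286.0]
orientation: [-0.412, 3.114, -0.0]
ft_force: [-3.9, -0.0, 7.2]
width: 25.8
grasp_force: 30.0
```

step_arm([
  [[0,0,-0.01,0,0,0,0],[0,0,-0.01,0,0,0,0],[0,0,0,0,0,0,0],[0,0,0,0,0,0,0],[0,0,0,0,0,0,0]],
])

```text
t: 19.3
ee_pos: [525.5, -3.5, 285.9]
orientation: [-0.412, 3.114, -0.0]
ft_force: [-6.2, 0.0, 18.5]
width: 26.0
grasp_force: 30.0
```

Seated. I'll ease the push off, release, then retreat upward.

step_arm([
  [[0,0,0.02,0,0,0,0],[0,0,0,0,0,0,0],[0,0,0,0,0,0,0.4],[0,0,0,0,0,0,0.6],[0,0,0,0,0,0,0.7]],
])

```text
t: 19.92
ee_pos: [525.6, -3.6, 285.1]
orientation: [-0.412, 3.114, -0.0]
ft_force: [0.6, -1.5, -0.6]
width: 51.8
grasp_force: 0.0
```

step_arm([
  [[0,0,0,0,0,0,0.7],[0,0,0.4,0,0,0,0.7],[0,0,0.7,0,0,0,0.7],[0,0,0.7,0,0,0,0.7],[0,0,0.2,0,0,0,0.7]],
])

```text
t: 20.55
ee_pos: [526.0, -3.6, 387.1]
orientation: [-0.412, 3.111, -0.001]
ft_force: [0.5, 0.8, -0.3]
width: 61.6
grasp_force: 0.0
```

step_arm([
  [[0.5,0,0,0,0,0,0.7],[0.5,0,0,0,0,0,0.7],[0.4,0,0,0,0,0,0.7],[0,0,0,0,0,0,0.7],[0,0,0,0,0,0,0.7]],
])

```text
t: 21.18
ee_pos: [594.6, -3.5, 384.2]
orientation: [0.412, -3.112, -0.0]
ft_force: [-0.4, 0.6, -0.3]
width: 61.6
grasp_force: 0.0
```

```bash
python3 - <<'E'
from h import *
w=grab('wrist'); o=readout.get_obs(); p=w['pixels']; print(o['t'],o['ee_pos'],o['ft_force'],o['width'])
u,v=proj(w,[525.3,-3.5,148]).astype(int); print(u,v)
x0,y0=max(u-60,0),max(v-50,0); c=p[y0:v+60,x0:u+60]
H,S,V=cv2.split(cv2.cvtColor(c,cv2.COLOR_RGB2HSV))
for n,m,zz in(('blk',(V<60)&(S<120),148),('red',((H<8)|(H>172))&(S>130),134)):
  k,l,st,ce=cv2.connectedComponentsWithStats(m.astype(np.uint8))
  for i in range(1,k):
    if st[i,4]>40:
      r=cv2.minAreaRect(np.argwhere(l==i)[:,::-1].astype(np.float32)); B=[plane(w,q[0]+x0,q[1]+y0,zz)[:2] for q in cv2.boxPoints(r)]
      print(n,st[i,4],np.mean(B,0).round(1),np.linalg.norm(B[1]-B[0]).round(1),np.linalg.norm(B[2]-B[1]).round(1))
E
```

```text
21.225 [594.56909588  -3.51211027 384.44192185] [ 0.35551427  0.67734498 -0.58100108] 61.351066532963436
309 134
blk 1614 [526.3  -5.4] 27.4 25.5
blk 46 [553.6 -38.2] 8.7 4.5
red 121 [522.4  10.2] 16.7 3.5
```

```bash
python3 -c "
from workcell import ctrl; print(ctrl.close_job())"
```

```text
the job is handed in; nothing more can be done
None
```

I pushed the rod home and put the pin down through the fork until its shoulder seated at about 18 N, then let go. The last camera view showed the handle upright and the button sprung out, and I handed the job in at about 21 s; no verdict came back.

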